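# Move the blow-off nozzle to the live air fitting

### The job

Hold down the red collar to unlock the air nozzle and pull it out of that fitting, then push the nozzle into the blue-rimmed fitting until it clicks and stays fully home by itself. Work gently: no wrenching on a locked nozzle and no ramming against the bottom; leave the bracket, padlock and hammer where they are.

Things in the scene. Friction and masses are not known exactly. Their poses are not given: they have to be found in the camera images.
- nozzle: rigid air nozzle: aluminium tube 24 mm across, 95 mm long, 0.1 to 0.2 kg; origin at the centre of its foot, z to the brass tip. From the foot: 22 mm across to 6 mm, a conical bead widening to 30 mm at 18 mm with a square ledge on top, plain 24 mm tube to 83 mm, brass tip tapering to 14 mm. At the start locked upright in the red fitting, foot on the bore floor, 49 mm showing above the collar.
- nozzle_line (a point): centre of the nozzle at its black line, 47.5 mm from the foot. A nozzle set loosely into a bore stands by itself with its bead cone on the jaws: foot 40 to 45 mm over the fitting's origin in the red fitting, 37 to 48 mm in the blue one. Locked in the blue fitting, the foot is 20 to 33 mm over the origin.
- red_fitting: fixed upright push-to-lock air fitting with a sprung red release collar; origin under the centre of its 90 x 90 x 18 mm base, z up. Bore 32 mm across. Inside, four sprung jaws leave a 25 mm opening and snap aside for the 30 mm bead on its way down, never on its way up unless the collar is held down. Jaws 50 to 55 mm, bore floor 30 mm over the origin; round body 54 mm across to 56 mm, the collar above it.
- red_collar (a joint): travel of the red collar (m): 0 up at rest, grows as it is pressed straight down, stop at 0.012. It springs back: 5 N at first, 10 N at the stop. The jaws stay clear of the bead while it is past 0.008, and close as it comes up.
- red_collar_top (a point): centre of the red collar's upper face (moves with it), 76 mm over the fitting's origin when up; the face is a flat ring, 32 mm inner and 72 mm outer diameter, wide enough for finger tips either side of the nozzle.
- blue_fitting: fixed upright push-to-lock air fitting with a fixed blue rim; origin under the centre of its 90 x 90 x 18 mm base, z up. Bore 32 mm across. Inside, four sprung jaws leave a 25 mm opening and snap aside for the 30 mm bead on its way down, never on its way up (green side button: not used). Round body 54 mm across, rim 72 mm across at 68 to 76 mm. Jaws 20 to 25 mm over the bore floor, which lies 20 to 30 mm over the origin: how deep differs and cannot be seen.
- blue_rim (a point): centre of the blue rim's upper face, the mouth of the bore, 76 mm over the fitting's origin. A sprung valve inside lifts the foot over the last 18 mm (3 to 7 N), so a nozzle that is not locked rises again. Pushing home takes 8 to 18 N and drops at the click; the solid floor, 2 mm further, stops it hard.
- bracket: loose aluminium angle bracket, 60 x 60 mm foot and 60 mm high upright plate; origin at the centre of its underside. Leave alone.
- padlock: loose brass padlock lying flat, 34 x 44 x 18 mm body with a steel shackle on its +x side, 63 mm long in all; origin under the centre of the brass body. Leave alone.
- hammer: loose hand hammer lying flat, handle along its -x; origin under it. Leave alone.
Things that resemble listed ones, but are neither listed nor needed, are in the scene too. Leave any orange look-alike of the red_fitting alone.

How it is judged:
By the outcome, as a careful person would: the job done as asked, in the order asked, and still so for the second after the job is handed in, with the robot touching nothing.
It also fails if it takes over 45 s, if anything falls off the work surface, if the arm or the gripper's body presses on something with over 40 N, if the wrist force passes 120 N, or if a joint passes its speed limit or range.

### The arm

A 7-joint arm with a two-finger parallel gripper is mounted at the origin on the work surface. World frame = base frame: x ahead of the robot, y to its left, z up, the work surface at z = 0. Lengths are in mm, angles in rad, forces in N, time in s.
With the tool pointing down it reaches from about 400 to 900 mm from the base axis. Payload 5.5 kg.
Tool frame: the origin (TCP) lies on the centre line of the jaws, within the pads' length; the fingertips stand 19 mm ahead of it and the grasp point (between the pads) is the TCP; z points along the fingers, y is the line along which they close (so a half turn about z gives the same grasp; the last joint's range is limited). The gripper opens to 85 mm and grips with 20 to 120 N. Pads are 22 mm wide; open, the fingers measure 114 mm over their backs; the gripper's body (76 mm by 85 mm) begins 54 mm behind the grasp point. The pads swing forward as they close: fully open they stand 13 mm farther back than shut.
Start: joints at [1.421, 0.501, -0.427, 1.55, 0.221, 1.138, -0.21], TCP at [260.795, -595.387, 250.31] pointing down, gripper open.
Joint ranges: [-2.88, 2.88], [-0.31, 2.03], [-1.54, 1.56], [0.2, 2.42], [-1.41, 4.55], [0.19, 2.02], [-2.57, 2.57]. Speed limits (rad/s): [2.57, 2.57, 3.14, 3.14, 3.14, 3.14, 3.14].

### API

Orientations are given as [roll, pitch, yaw] about the fixed x, y, z axes, in that order (R = Rz(yaw) Ry(pitch) Rx(roll)).
In Python, from plant import r gives the robot as it stands. Calls block until the motion is done:
- r.move_pose(position, orientation): joint-space move of the TCP to a pose.
- r.move_l(position, ori=None, max_speed=150, contact_N=None): straight line of the TCP; ori=None keeps the orientation; max_speed is the mean speed in mm/s. With contact_N (N) it stops when the force on the tool has changed by that much, and returns True; else False.
- r.move_joints(angles): joint-space move.
- r.grip(opening, newtons=None): opening from 0.0 (shut) to 1.0 (fully open); newtons is the grip in N (None keeps the last); returns when the fingers have stopped.
- r.sleep(seconds).
- r.solve_ik(position, orientation): joint angles nearest the present ones, or None.
- r.sense(): the state.
- r.read_camera(name): name is "scene" or "top" or "wrist"; returns a dict with "color" (480x640x3 uint8, red, green, blue), "K" (3x3 intrinsics, pixels), "cam_to_world" (4x4, takes a point from camera to world coordinates). Camera axes: x right, y up, looking along -z (the intrinsics and any distortion apply to the point x, -y, -z); pixel columns grow to the right and rows downward; lengths in mm; the calibration is good to about 2 mm. A picture is of the moment at which its call begins. There is no depth.
A pose or a line that the arm cannot do raises r.IKError and nothing moves.
- r.job_done(): hands the job in; it is judged then, once.
The state is a dict: "time_s": time; "joints": joint angles; "joint_vel": joint speeds; "effort": joint torques, N m; "eef_pos": TCP position; "tcp_rot": TCP orientation; "ft_force": force on the tool from outside, world axes, zero at the start; "ft_torque": the same for the moment, N m; "gripper_width": opening from 0.0 (shut) to 1.0 (fully open); "finger_force": force on a finger pad.
Only numpy, scipy, OpenCV 4.12 (cv2) and the standard library are available. Lean on these libraries where they do the work, as an engineer would, in place of code of your own. Each camera call takes 0.05 s, during which the arm holds its last target. There are 200 camera calls.

## Working session

There is one attempt and no reset: what is moved stays moved. The work goes in short steps, each a Python script; the robot and the scene stay as the last script left them, time stands still between calls to the robot, and variables do not carry over. Pictures are saved under pics/ and viewed, at most 10 in all, crops included, and the job is handed in when it is done.

```bash
mkdir -p pics; ls; python3 - <<'E'
from plant import r
import cv2,numpy as np
for n in("scene","top"):
    c=r.read_camera(n); cv2.imwrite(f"pics/{n}0.png",c["color"][...,::-1]); print(n,c["K"].round(1).tolist(),c["cam_to_world"].round(3).tolist(),[k for k in c])
s=r.sense();print(s)
E
```

```text
pics
scene [[454.5, 0.0, 314.9], [0.0, 454.5, 242.9], [0.0, 0.0, 1.0]] [[-0.779, -0.399, 0.484, 992.778], [0.627, -0.492, 0.603, 536.518], [-0.002, 0.774, 0.634, 678.028], [0.0, 0.0, 0.0, 1.0]] ['color', 'K', 'cam_to_world']
top [[489.3, 0.0, 320.5], [0.0, 489.3, 241.9], [0.0, 0.0, 1.0]] [[-0.003, 0.986, -0.167, 301.698], [-1.0, -0.002, 0.006, -50.523], [0.005, 0.167, 0.986, 1195.629], [0.0, 0.0, 0.0, 1.0]] ['color', 'K', 'cam_to_world']
{'time_s': 0.1, 'joints': array([ 1.42121177,  0.50172876, -0.42680776,  1.55133018,  0.22083149,
        1.13831935, -0.21029784]), 'joint_vel': array([ 0.00025306, -0.00107682, -0.00018237, -0.00287721, -0.00051388,
       -0.00041377,  0.00074104]), 'effort': array([-1.06094079e-02, -5.70817852e+01, -5.83811224e+00, -2.81753021e+01,
        1.05803768e-02,  5.58186817e-03, -5.48164701e-05]), 'eef_pos': array([ 260.47266624, -594.88930669,  249.38531378]), 'tcp_rot': array([-3.13986623e+00, -2.44485212e-05,  4.12845447e-01]), 'ft_force': array([ 0.24192079, -0.76006482,  0.52881512]), 'ft_torque': array([ 0.05601117, -0.0277222 , -0.00287227]), 'finger_force': 0.0, 'gripper_width': 0.9970654177958737}
```

View pics/scene0.png

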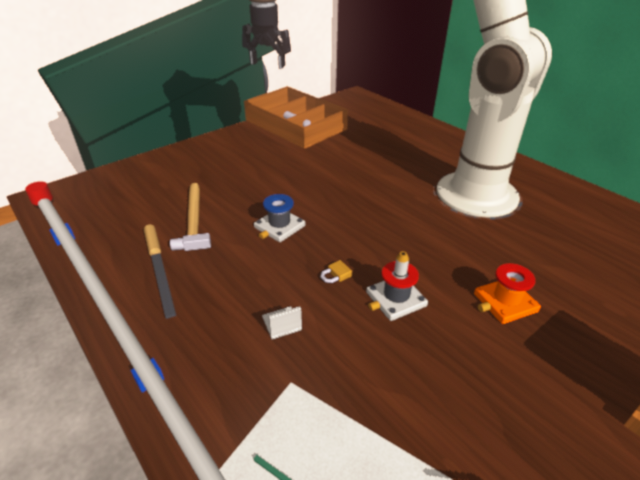

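View pics/top0.png

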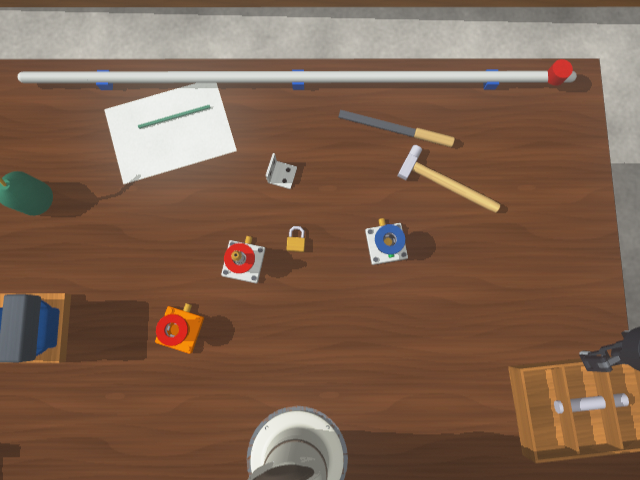

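Candidates: the red fitting with the nozzle is at top (239,258) / scene (400,272). The orange look-alike is at top (172,330) / scene (515,277) and has no nozzle. The red pipe cap is at top (562,70). For blue, the fitting is at top (389,239) / scene (278,203); the blue pipe clips and the blue object at the left are distractors. I choose the white-based fitting with the nozzle, and the blue-rimmed one.

```bash
cat > h.py <<'E'
from plant import r
import cv2,numpy as np
def cast(c,uv,z):
    K,T=c["K"],c["cam_to_world"]
    d=np.array([(uv[0]-K[0,2])/K[0,0],-(uv[1]-K[1,2])/K[1,1],-1.0]); d=T[:3,:3]@d
    return T[:3,3]+d*(z-T[2,3])/d[2]
def mask(c,hue,box,tol=8,smin=150,vmin=60):
    h=cv2.cvtColor(c["color"],cv2.COLOR_RGB2HSV).astype(int)
    dh=np.abs((h[...,0]-hue+90)%180-90)
    m=((dh<tol)&(h[...,1]>smin)&(h[...,2]>vmin)).astype(np.uint8)
    o=np.zeros_like(m);x0,y0,x1,y1=box;o[y0:y1,x0:x1]=m[y0:y1,x0:x1];return o
def ring(c,hue,box,z,**k):
    """centre of the outer outline of the coloured ring, hull corners cast on plane z"""
    m=mask(c,hue,box,**k); ct,_=cv2.findContours(m,cv2.RETR_EXTERNAL,cv2.CHAIN_APPROX_NONE)
    ct=max(ct,key=cv2.contourArea); hull=cv2.convexHull(ct)[:,0]
    P=np.array([cast(c,p,z)[:2] for p in hull]).astype(np.float32)
    (x,y),rad=cv2.minEnclosingCircle(P); return np.array([x,y]),rad,len(ct)
E
python3 - <<'E'
from h import *
t=r.read_camera("top");s=r.read_camera("scene")
print("red top",ring(t,0,(215,235,265,285),76)); print("red scene",ring(s,0,(375,240,425,300),76))
print("blue top",ring(t,108,(365,215,415,262),76)); print("blue scene",ring(s,110,(255,190,300,218),76))
a=cv2.resize(t["color"][190:310,210:430],None,fx=3,fy=3,interpolation=cv2.INTER_CUBIC)
cv2.imwrite("pics/crop1.png",a[...,::-1])
E
```

```text
red top (array([455.27996826, 131.68873596]), 35.72073745727539, 85)
red scene (array([463.40545654, 139.50709534]), 40.12784194946289, 126)
blue top (array([ 497.49734497, -217.73925781]), 34.554344177246094, 80)
blue scene (array([ 507.70233154, -206.31469727]), 35.860721588134766, 65)
```

View pics/crop1.png

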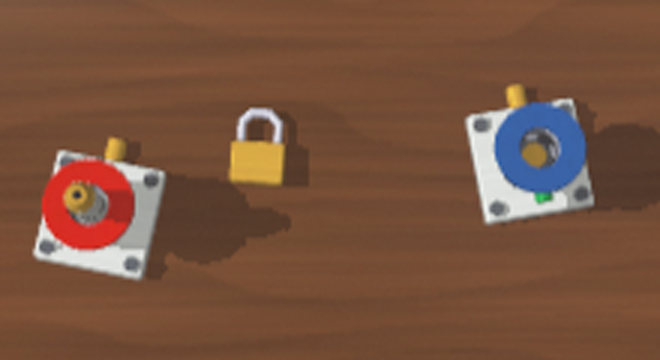

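The crop confirms it: the left fitting has the nozzle standing in a red collar on a white base, and the right one has a blue rim with a green button. Next I go above each for a close look with the wrist camera.

```bash
python3 - <<'E'
from h import *
for n,p in(("blue",(498,-215)),("red",(456,132))):
    r.move_pose([p[0],p[1],260],[np.pi,0,0.0])
    c=r.read_camera("wrist"); cv2.imwrite(f"pics/w_{n}.png",c["color"][...,::-1])
    print(c["K"].round(1).tolist(),c["cam_to_world"].round(3).tolist(),r.sense()["eef_pos"].round(1),r.sense()["time_s"])
    h=0 if n=="red" else 110
    try: print(ring(c,h,(0,0,640,480),76))
    except Exception as e: print(e)
    np.save(f"pics/{n}.npy",c,allow_pickle=True)
a=[cv2.resize(cv2.imread(f"pics/w_{n}.png"),(400,300)) for n in("blue","red")]
cv2.imwrite("pics/w12.png",np.hstack(a))
E
```

```text
[[432.7, 0.0, 318.7], [0.0, 432.7, 236.9], [0.0, 0.0, 1.0]] [[-0.002, 0.947, 0.322, 580.695], [-1.0, -0.002, -0.0, -216.35], [0.0, -0.322, 0.947, 383.147], [0.0, 0.0, 0.0, 1.0]] [ 497.6 -216.5  259.9] 1.8917
(array([ 501.90264893, -218.34454346]), 33.92782974243164, 390)
[[432.7, 0.0, 318.7], [0.0, 432.7, 236.9], [0.0, 0.0, 1.0]] [[-0.003, 0.947, 0.322, 539.679], [-1.0, -0.003, -0.001, 130.488], [0.0, -0.322, 0.947, 383.142], [0.0, 0.0, 0.0, 1.0]] [456.7 130.4 259.9] 3.2583
(array([458.07672119, 132.75190735]), 35.41911697387695, 268)
```

View pics/w12.png

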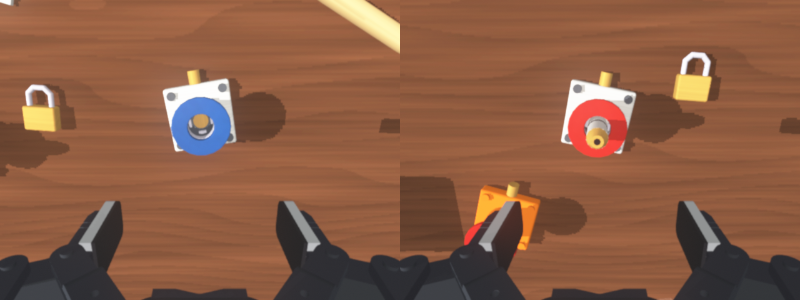

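The wrist view shows the blue rim at about (320,203) full-resolution, and the red collar with the nozzle tip at about (315,226). Both are unobstructed. I refine the centres and then descend around the nozzle.

```bash
cat >> h.py <<'E'
def circ(c,hue,box,z,**k):
    m=mask(c,hue,box,**k); ct,_=cv2.findContours(m,cv2.RETR_EXTERNAL,cv2.CHAIN_APPROX_NONE)
    hull=cv2.convexHull(max(ct,key=cv2.contourArea))[:,0]
    P=np.array([cast(c,p,z)[:2] for p in hull]).astype(np.float32)
    return cv2.fitEllipse(P)
D=[np.pi,0,0.0]
def st(msg=""):
    s=r.sense(); print(msg,s["time_s"],s["eef_pos"].round(1),s["tcp_rot"].round(3),"F",s["ft_force"].round(1),"w",round(s["gripper_width"],3),"ff",round(s["finger_force"],1)); return s
E
python3 - <<'E'
from h import *
for n,h,b in(("blue",110,(200,100,440,300)),("red",0,(240,130,380,270))):
    c=np.load(f"pics/{n}.npy",allow_pickle=True).item()
    print(n,circ(c,h,b,76,tol=12,smin=100,vmin=40))
print("tip",cast(c,(315,226),125))
st()
x,y=458,132.5
r.move_l([x,y,180],D); st()
r.grip(0.5,30); st()
r.move_l([x,y,112],D,max_speed=80,contact_N=4); st()
c=r.read_camera("wrist"); cv2.imwrite("pics/w3.png",c["color"][...,::-1])
E
```

```text
blue ((502.02569580078125, -218.1328125), (68.85311889648438, 69.3824462890625), 91.98921966552734)Traceback (most recent call last):
  File "<stdin>", line 4, in <module>
  File "h.py", line 22, in circ
    return cv2.fitEllipse(P)
           ~~~~~~~~~~~~~~^^^
cv2.error: OpenCV(4.12.0) /io/opencv/modules/imgproc/src/shapedescr.cpp:361: error: (-201:Incorrect size of input array) There should be at least 5 points to fit the ellipse in function 'fitEllipseNoDirect'
```

```bash
python3 - <<'E'
from h import *
c=np.load("pics/red.npy",allow_pickle=True).item()
print("red",circ(c,0,(240,130,390,270),76,tol=5,smin=170,vmin=90))
print("tip",cast(c,(315,226),125))
st()
x,y=458,132.5
r.move_l([x,y,180],D); st()
r.grip(0.5,30); st()
r.move_l([x,y,112],D,max_speed=80,contact_N=4); st()
c=r.read_camera("wrist"); cv2.imwrite("pics/w3.png",c["color"][...,::-1])
E
```

```text
red ((458.3470153808594, 132.84278869628906), (68.39119720458984, 69.54600524902344), 75.7581787109375)
tip [459.04523899 132.9683263  125.        ]
 3.2583 [456.7 130.4 259.9] [ 3.141e+00  0.000e+00 -3.000e-03] F [ 0.  -0.4 -0.5] w 1.002 ff 0.0
 3.9417 [458.4 132.6 180.4] [-3.141 -0.    -0.   ] F [ 0.6 -0.3  0.1] w 1.003 ff 0.0
 4.4333 [458.1 132.5 180.2] [ 3.141 -0.    -0.   ] F [-0.4  0.3 -0.3] w 0.497 ff 0.0
 5.4333 [458.3 132.8 112.3] [-3.141e+00 -1.000e-03  0.000e+00] F [ 0.3  0.3 -0.1] w 0.503 ff 0.0
```

View pics/w3.png

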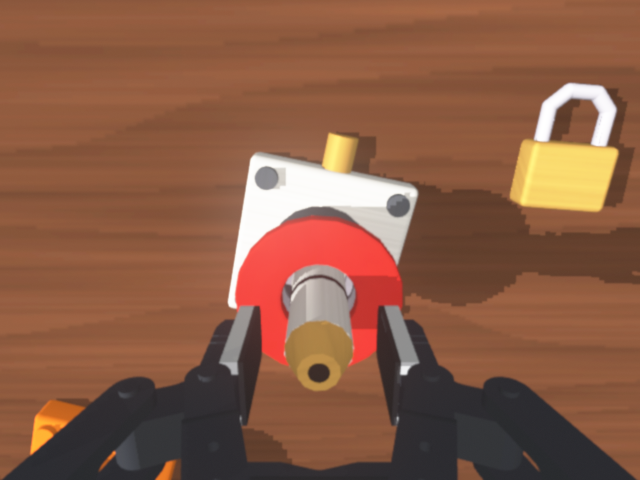

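The nozzle is centred between the pads: fingers at columns 240 and 395, nozzle at 318. I narrow the gap and press the collar.

```bash
python3 - <<'E'
from h import *
x,y=458.3,132.8
r.grip(0.37,60); st("narrow")
hit=r.move_l([x,y,84],D,max_speed=25,contact_N=3.5); s=st(hit)
z=s["eef_pos"][2]
for k in range(14):
    z-=1; r.move_l([x,y,z],D,max_speed=15)
    s=st(k)
    if s["ft_force"][2]>9.2: break
E
```

```text
narrow 5.75 [458.2 132.4 112.3] [ 3.142e+00 -1.000e-03 -0.000e+00] F [-0.1  0.   0. ] w 0.369 ff 0.0
True 6.6083 [458.1 132.7  88.7] [ 3.141e+00  1.000e-03 -0.000e+00] F [ 0.2 -1.1  5.7] w 0.368 ff 2.5
0 6.8583 [458.1 132.7  87.8] [3.141 0.    0.   ] F [-1.7 -0.6  5.8] w 0.371 ff 2.7
1 7.1083 [458.1 132.7  86.8] [ 3.141  0.    -0.   ] F [-2.  -1.6  6.1] w 0.371 ff 2.9
2 7.3583 [458.2 132.7  85.9] [3.141 0.    0.   ] F [-0.8 -1.2  5.5] w 0.372 ff 3.1
3 7.6083 [458.2 132.7  84.9] [3.141 0.    0.   ] F [-1.9 -0.1  7.2] w 0.372 ff 3.4
4 7.8583 [458.1 132.7  84. ] [3.141 0.    0.   ] F [-2.  -0.9  6.4] w 0.37 ff 3.6
5 8.1083 [458.1 132.7  83. ] [3.141 0.    0.   ] F [-1.1 -1.1  8.2] w 0.369 ff 3.8
6 8.3583 [458.1 132.7  82. ] [3.141 0.    0.   ] F [-2.4 -1.1  8. ] w 0.373 ff 4.0
7 8.6083 [458.2 132.7  81. ] [3.141 0.    0.   ] F [-2.3 -1.1  8.3] w 0.37 ff 4.2
8 8.8583 [458.1 132.7  80.1] [3.141 0.    0.   ] F [-2.6 -0.9  8.5] w 0.369 ff 4.5
9 9.1083 [458.1 132.7  79.1] [3.141 0.    0.   ] F [-3.2 -0.7  8.7] w 0.369 ff 4.7
10 9.3583 [458.1 132.7  78.1] [3.141 0.    0.   ] F [-3.1 -1.7  9.5] w 0.366 ff 4.9
```

```bash
python3 - <<'E'
from h import *
x,y=458.2,132.8
r.move_l([x,y,79.0],D,max_speed=15); st("up")
r.grip(0.0,45); s=st("gripped")
z0=z=s["eef_pos"][2]
p=s["eef_pos"]
for k in range(14):
    z+=1; r.move_l([p[0],p[1],z],D,max_speed=20)
    s=st(k)
    if s["ft_force"][2]<-12: print("pull!"); break
E
```

```text
up 9.6083 [458.1 132.7  79.5] [ 3.141 -0.     0.   ] F [-2.4 -1.   8.8] w 0.367 ff 4.6
gripped 9.8333 [458.6 133.2  79.8] [-3.142e+00 -1.000e-03  0.000e+00] F [-2.1 -0.2 10.3] w 0.265 ff 45.4
0 10.0833 [458.7 133.2  81.2] [ 3.141 -0.     0.   ] F [-2.3 -1.   7. ] w 0.269 ff 46.0
1 10.3333 [458.7 133.2  82.2] [ 3.141 -0.     0.   ] F [-2.3 -0.8  6.4] w 0.268 ff 45.8
2 10.5833 [458.7 133.3  83.2] [ 3.141 -0.     0.   ] F [-1.1 -1.2  5.9] w 0.273 ff 45.6
3 10.8333 [458.6 133.2  84.1] [ 3.141 -0.     0.   ] F [-0.7  0.1  5.3] w 0.269 ff 45.1
4 11.0833 [458.7 133.2  84.9] [ 3.141 -0.     0.   ] F [-1.1 -0.2  5.3] w 0.266 ff 45.7
5 11.3333 [458.6 133.1  85.6] [ 3.142  0.    -0.   ] F [ 0.3 -1.1  0.3] w 0.274 ff 44.6
6 11.5833 [458.6 133.1  86.6] [ 3.141  0.    -0.   ] F [ 1.7 -0.4 -2. ] w 0.27 ff 44.3
7 11.8333 [458.6 133.1  88. ] [ 3.141 -0.    -0.   ] F [-0.6 -1.3  3. ] w 0.268 ff 44.7
8 12.0833 [458.7 133.1  89.1] [ 3.141 -0.    -0.   ] F [-0.5 -1.1  4.7] w 0.269 ff 44.9
9 12.3333 [458.7 133.1  90. ] [ 3.141 -0.    -0.   ] F [-2.  -1.7  4.2] w 0.268 ff 44.9
10 12.5833 [458.7 133.1  90.9] [ 3.141  0.    -0.   ] F [-0.5 -2.4  4.4] w 0.27 ff 44.9
11 12.8333 [458.7 133.1  91.8] [ 3.142 -0.    -0.   ] F [-0.3 -3.1  3.4] w 0.274 ff 44.9
12 13.0833 [458.6 133.2  92.8] [ 3.142  0.    -0.   ] F [-0.2 -2.   2.5] w 0.269 ff 44.8
13 13.3333 [458.6 133.3  93.7] [-3.141  0.    -0.   ] F [ 1.  -0.7 -0.3] w 0.268 ff 44.8
```

The bead is past the jaws: the force dipped, then recovered. The nozzle will now stand loosely in the red bore, so I let go here and regrip higher. That keeps the fingers clear of the blue rim during the push.

```bash
python3 - <<'E'
from h import *
p=r.sense()["eef_pos"]
r.grip(0.42); st("open")
r.move_l([458.6,133.2,121],D,max_speed=40); st("up")
r.grip(0.0,60); s=st("regrip")
r.move_l([458.6,133.2,190],D,max_speed=60); st("lift")
r.move_l([502.3,-217.8,190],D,max_speed=200); st("over")
r.sleep(.2)
c=r.read_camera("wrist"); s=r.read_camera("scene")
cv2.imwrite("pics/w4.png",np.hstack([cv2.resize(c["color"],(400,300)),cv2.resize(s["color"][120:270,180:380],(400,300))])[...,::-1])
print(circ(c,110,(150,50,500,330),76,tol=12,smin=100,vmin=40))
E
```

```text
open 13.6167 [458.7 133.6  93.8] [-3.141 -0.     0.   ] F [ 0.2 -0.4 -0.2] w 0.42 ff 0.0
up 14.45 [458.5 133.  121. ] [ 3.141  0.    -0.   ] F [-0.3  0.4  0.8] w 0.423 ff 0.0
regrip 14.7167 [458.4 133.1 120.8] [ 3.141e+00  1.000e-03 -0.000e+00] F [ 0.9 -0.6  0.5] w 0.257 ff 58.7
lift 16.0167 [458.3 133.1 189.6] [3.142e+00 1.000e-03 0.000e+00] F [ 0.2 -0.5 -1.4] w 0.26 ff 58.7
over 17.9333 [ 502.4 -216.5  190.1] [-3.141e+00  0.000e+00  2.000e-03] F [ 0.3 -0.3 -0.3] w 0.258 ff 58.8
((502.73974609375, -218.1229248046875), (68.83749389648438, 69.2890396118164), 94.25971984863281)
```

View pics/w4.png

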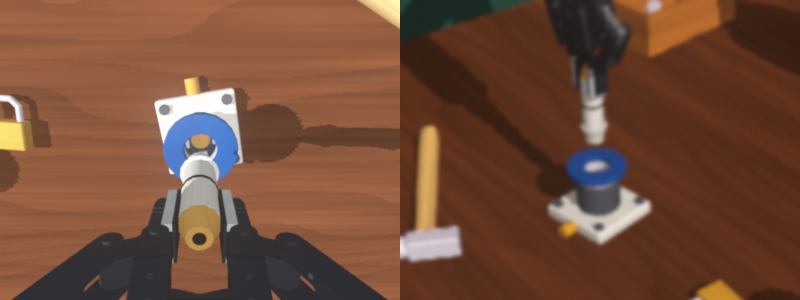

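The nozzle hangs upright in the fingers, directly over the blue mouth (wrist-half bead at (200,165), rim at (200,148)). I lower it gently to the jaws.

```bash
python3 - <<'E'
from h import *
x,y=502.6,-217.7
r.move_l([x,y,164],D,max_speed=60); st("near")
hit=r.move_l([x,y,112],D,max_speed=30,contact_N=4); st(hit)
E
```

```text
near 18.8167 [ 502.5 -217.5  163.6] [-3.141e+00  1.000e-03  0.000e+00] F [ 0.4 -0.2 -1.4] w 0.26 ff 58.8
True 20.2917 [ 502.3 -217.7  114.8] [-3.141e+00  1.000e-03 -0.000e+00] F [ 0.5 -0.5  3.4] w 0.256 ff 59.1
```

```bash
python3 - <<'E'
from h import *
x,y=502.6,-217.7
z=r.sense()["eef_pos"][2]; m=0
for k in range(26):
    z-=1.0 if k<6 else .6; r.move_l([x,y,z],D,max_speed=15)
    s=r.sense(); f=s["ft_force"][2]; m=max(m,f)
    print(k,round(z,1),s["eef_pos"][2].round(1),f.round(1),s["ft_force"][:2].round(1),round(s["time_s"],1))
    if f>24: print("hard"); break
    if m>7 and f<m-3.5: print("click?"); break
E
```

```text
0 113.8 113.9 4.5 [-0.1 -0. ] 20.5
1 112.8 112.8 5.4 [-1.1 -0.9] 20.8
2 111.8 111.9 5.1 [-1.2 -0.3] 21.0
3 110.8 111.0 6.5 [-1.7 -1.2] 21.3
4 109.8 110.1 7.0 [-1.9 -0.7] 21.5
5 108.8 109.3 7.5 [-1.6 -0.1] 21.8
6 108.2 108.9 9.0 [-2.2  0.5] 22.0
7 107.6 108.3 9.7 [-1.9  0.7] 22.3
8 107.0 107.8 9.5 [-2.   0.8] 22.5
9 106.4 107.2 10.0 [-1.8 -0.1] 22.8
10 105.8 106.7 11.1 [-2.2  0.6] 23.0
11 105.2 105.6 7.2 [-1.1  0. ] 23.3
click?
```

```bash
python3 - <<'E'
from h import *
x,y=502.6,-217.7
z=105.2
for k in range(3):
    z-=.4; r.move_l([x,y,z],D,max_speed=15); r.sleep(.1)
    s=r.sense(); f=s["ft_force"][2]
    print(k,round(z,1),s["eef_pos"][2].round(2),f.round(1),s["ft_force"][:2].round(1),round(s["time_s"],1))
    if f>10: print("hard"); break
E
```

```text
0 104.8 105.2 6.7 [-0.9 -0.7] 23.6
1 104.4 104.76 6.6 [-2.2 -0.5] 24.0
2 104.0 104.36 6.3 [-0.5  0.5] 24.3
```

```bash
python3 - <<'E'
from h import *
x,y=502.6,-217.7
z=104.0
for k in range(12):
    z-=.4; r.move_l([x,y,z],D,max_speed=15)
    s=r.sense(); f=s["ft_force"][2]
    print(k,round(z,1),s["eef_pos"][2].round(2),f.round(1),s["ft_force"][:2].round(1),round(s["time_s"],1))
    if f>9: print("firm"); break
    if f<3.5: print("drop"); break
E
```

```text
0 103.6 103.98 7.5 [-0.9 -0.6] 24.6
1 103.2 103.6 6.6 [-2.1  0.2] 24.8
2 102.8 103.19 7.0 [-1.3  0.1] 25.1
3 102.4 102.77 6.9 [-1.4  0.3] 25.3
4 102.0 102.38 6.3 [-1.5  0.3] 25.6
5 101.6 101.36 1.9 [-0.4 -0. ] 25.8
drop
```

```bash
python3 - <<'E'
from h import *
x,y=502.6,-217.7
r.sleep(.2); st("settled")
hit=r.move_l([x,y,100.8],D,max_speed=8,contact_N=5); st(hit)
c=r.read_camera("wrist")
r.grip(0.45); st("open"); r.sleep(.5)
d=r.read_camera("wrist")
cv2.imwrite("pics/w5.png",np.hstack([cv2.resize(a["color"],(400,300)) for a in(c,d)])[...,::-1])
E
```

```text
settled 26.0417 [ 502.3 -217.9  101.4] [-3.142e+00  1.000e-03 -0.000e+00] F [-1.1 -0.8  1.4] w 0.257 ff 59.3
False 26.2917 [ 502.6 -217.8  100.9] [ 3.141  0.    -0.   ] F [-1.8 -0.6  4.8] w 0.257 ff 59.6
open 26.65 [ 502.7 -217.3  100.5] [-3.141 -0.     0.   ] F [1.1 0.4 0.3] w 0.451 ff 0.0
```

View pics/w5.png

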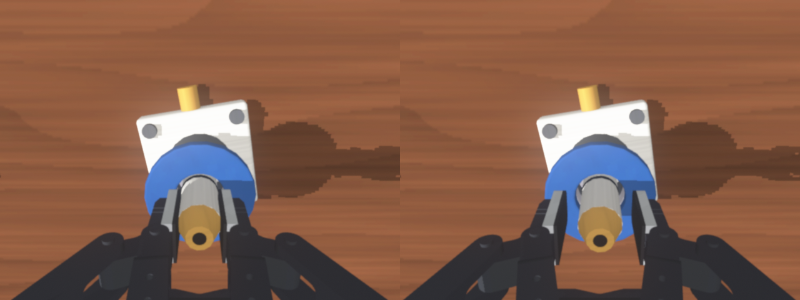

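After release the tip stays put (left (199,239), right (200,240)), so it is locked. I retreat and take one last look.

```bash
python3 - <<'E'
from h import *
r.move_l([502.6,-217.7,230],D,max_speed=100); r.sleep(.5); st("clear")
c=r.read_camera("wrist"); s=r.read_camera("scene")
cv2.imwrite("pics/w6.png",np.hstack([cv2.resize(c["color"][100:340,160:480],(400,300)),cv2.resize(s["color"][150:360,230:510],(400,300))])[...,::-1])
E
```

```text
clear 29.1417 [ 502.6 -217.7  229.9] [-3.142  0.    -0.   ] F [-1.1 -0.1  0.3] w 0.451 ff 0.0
```

View pics/w6.png

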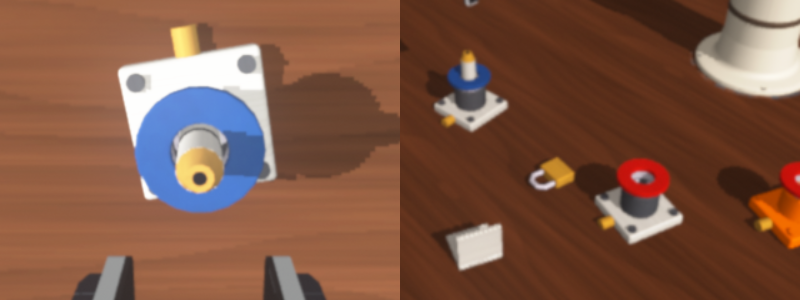

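The nozzle stands upright in the blue fitting (tip at (200,179)). The red fitting is empty with its collar up, and the padlock and bracket haven't moved.

```bash
python3 -c "
from plant import r
print(r.job_done())"
```

```text
the job is handed in; nothing more can be done
None
```

I unlocked the nozzle with the red collar held down, pulled it out, and pushed it into the blue-rimmed fitting until the force dropped at the click; it stayed put after release, nothing else was moved, and I handed the job in at about 29 s.

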